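# Open the waste flap with its press lever

### The job

A tube rack has been left on the steel flap of the waste station. Push it, without picking it up or tipping it, off the flap until it stands wholly on the grey parking deck next to it, then press the blue pad of the lever down to its stop so that the lever raises the heavy flap, and finish while still holding the pad down with the flap up. Do not raise the flap by hand, and leave the bottles, jars and boxes around it where they stand.

Things in the scene. Friction and masses are not known exactly. Their poses are not given: they have to be found in the camera images.
- station: Fixed waste station; its yaw varies. Origin on the table under the lever's pivot, z up; lever, flap and deck follow along its +y. The lever lies along y at x = 0: pivot 85 mm up between grey cheeks 98 mm high, pad end towards -y, short end under the flap. The steel flap covers x -60 to 115, y 70 to 250 mm above a white chest; shut, its top is level, 86 mm above the table.
- deck_middle (a point): Middle of the grey top of the parking deck, at station x 20, y 342, z 85 mm: 1 mm below the flap's top. The deck spans station x -76 to 116, y 253 to 431 mm; blue rim 12 mm high at its far (+y) end, blue side rims 8 mm high from y 280 on.
- flap (a joint): Angle of the flap (rad): 0 shut, about 0.45 raised as far as the lever takes it. Hinge line along station y at x = -60 mm, so the yellow-striped +x edge rises. 175 x 180 x 7 mm steel, about 1.7 kg; falls shut when the lever is let go.
- flap_edge (a point): Middle of the flap's free, yellow-striped edge, on its top face.
- lever (a joint): Angle of the lever (rad): 0 at rest with the pad up, 0.34 at its lower stop. Pressing needs about 5 to 13 N at the pad, least near the stop; the flap pushes it back when let go.
- pad_top (a point): Centre of the top of the lever's blue pad, 56 mm (station x) by 52 mm (station y), 205 mm from the pivot. About 133 mm above the table at rest, 63 mm at the stop: 70 mm of travel, nearly straight down (within 6 mm sideways). The pad leans 0.17 rad, outer end up at rest, down at the stop. Nothing stands under it.
- rack: White tube rack with 12 capped tubes, loose, on the flap at the start, about 0.35 kg. Block 100 mm (its x) by 70 mm (its y), 40 mm high; tubes reach 72 mm. Origin at the centre of its underside. Its long side starts within 0.35 rad of station x. Friction about 0.6; the flap bears it safely.
- rack_center (a point): Centre of the rack's white block, 20 mm above its underside.
- specimen_jar: Bystander, loose: clear specimen jar, 54 mm across, 70 high, orange cap, standing beside the lever. Origin at the centre of its underside.
- amber_bottle: Bystander, loose: amber bottle, 46 mm across, 95 high, standing beside the lever. Origin at the centre of its underside.
- black_bottle: Bystander, loose: black reagent bottle, 68 mm across, 170 high. Origin at the centre of its underside.
- white_bottle: Bystander, loose: white reagent bottle, 76 mm across, 190 high. Origin at the centre of its underside.
- tip_box: Bystander, loose: blue box with clear top, 85 x 120 x 70 mm. Origin at the centre of its underside.
- beaker: Bystander, loose: clear beaker, 68 mm across, 85 high. Origin at the centre of its underside.
- stain_pot: Bystander, loose: green pot, 60 mm across, 45 high. Origin at the centre of its underside.
There are look-alikes about, which are no part of the job. What is shaped like the rack but purple is not meant.

How it is judged (in metres and radians):
On the way, in this order (a step that is already met when the one before it is completed fails the run):
1. the rack stands wholly on the parking deck, off the flap, while the flap is shut (y of rack_center in the frame of station between 0.286 and 0.4 m and x of rack_center in the frame of station between -0.045 and 0.085 m and z of rack_center in the frame of station between 0.097 and 0.113 m and angle between rack's own z axis and vertical below 0.12 rad and contact force between rack and flap below 0.05 N and value of joint flap below 0.08 rad), for 0.2 s.
2. the robot presses the lever and the flap is up (value of joint flap above 0.36 rad and contact force between any of the fingers, the arm and lever above 1.5 N), for 0.3 s.
At the end, for the whole second after the job is handed in: The robot still presses the lever (more than 1.5 N) and the flap is up and steady, above 0.36 rad of its 0.45; the rack stands upright (within 0.12 rad) and still on the parking deck, its centre at station y 286 to 400 mm and x -45 to 85 mm, touching neither flap nor robot (all of step 2 and y of rack_center in the frame of station between 0.286 and 0.4 m and x of rack_center in the frame of station between -0.045 and 0.085 m and z of rack_center in the frame of station between 0.097 and 0.113 m and angle between rack's own z axis and vertical below 0.12 rad and contact force between rack and flap below 0.05 N and linear speed of rack below 0.02 m/s and contact force between each of the arm, the fingers and rack below 0.2 N and velocity of joint flap between -0.1 and 0.1 rad/s); the arm keeps its last pose, push and grip.
It fails at once if the rack is lifted (more than 15 mm above its start) (z of rack_center in the frame of station above 0.121 m).
It fails at once if the rack is tipped or knocked off (angle between rack's own z axis and vertical above 0.35 rad or z of rack_center in the frame of station below 0.085 m).
It fails at once if the flap is raised while the rack is still on it (value of joint flap above 0.1 rad and y of rack_center in the frame of station below 0.28 m).
It fails at once if the robot raises the flap directly instead of with the lever (value of joint flap above 0.06 rad and contact force between any of the fingers, the arm and flap above 1 N).
It fails at once if a bystander is displaced by more than 25 mm or tipped (distance of any of specimen_jar, amber_bottle, black_bottle, white_bottle, tip_box, beaker, stain_pot from where it was at the start of the episode above 0.025 m or angle between any of specimen_jar, amber_bottle, black_bottle, white_bottle, tip_box, beaker, stain_pot's own z axis and vertical above 0.4 rad).
It also fails if it takes over 51 s, if anything falls off the work surface, if the arm or the gripper's body presses on something with over 40 N, if the wrist force passes 120 N, or if a joint passes its speed limit or range.

### The arm

A 6-joint arm with a two-finger parallel gripper is mounted at the origin on the work surface. World frame = base frame: x ahead of the robot, y to its left, z up, the work surface at z = 0. Lengths are in m, angles in degrees, forces in N, time in s.
With the tool pointing down it reaches from about 0.25 to 0.725 m from the base axis. Payload 9.7 kg.
Tool frame: the origin (TCP) lies between the finger pads; the fingertips stand 17 mm ahead of it and the grasp point (between the pads) lies 2 mm behind it; z points along the fingers, y is the direction in which the jaws open and shut (so a half turn about z gives the same grasp; the last joint's range is limited). The gripper opens to 85 mm and grips with 20 to 120 N. Pads are 22 mm wide; open, the fingers measure 114 mm over their backs; the gripper's body (76 mm by 85 mm) begins 54 mm behind the grasp point. The pads swing forward as they close: fully open they stand 13 mm farther back than shut.
Start: joints at [-72.88, 4.979, 10.078, 95.1, 0, 90], TCP at [0.162, -0.526, 0.248] pointing down, gripper open.
Joint ranges: [-179.16, 179.16], [-48.56, 103.87], [-65.8, 70.77], [-126.05, 130.52], [-82.76, 87.17], [-180, 180]. Speed limits (degrees/s): [127.2, 127.2, 147.25, 180, 180, 180].

### API

Orientations are given as [roll, pitch, yaw] about the fixed x, y, z axes, in that order (R = Rz(yaw) Ry(pitch) Rx(roll)).
In Python, from workcell import monitor, cams, order gives the robot as it stands. The module is installed in compiled form; this text tells all that it offers.
- The arm moves only by the shell command python3 -m handwheel 'ROWS' [OPENING] [FORCE]. ROWS is JSON, a list of rows, each a list of 6 numbers: the shift along the tool's x, y, z in m, then the turn, a rotation vector about the tool's x, y, z in degrees. In form: [[tx, ty, tz, wx, wy, wz], ...]. A call has exactly 8 rows; each row shifts and turns the commanded pose from where the row before left it, along the tool's axes as they then stand; what a row does not reach is not made up. A row lasts 1/12 s, in which the tool goes at most 41.7 mm and 7.16 degrees, less where a joint would pass 70% of its speed; a pose out of reach is approached as far as the arm can. A call is refused whole if a number of a shift passes 0.0417 or a number of a turn 7.16, either way. A call with a gripper value outside its range is refused whole. OPENING is the opening, from -1 (shut) to 1 (fully open), set as the call begins (- or left out, the last holds). The fingers move at their own pace and stop on an object; FORCE is the grip in N (left out, the last holds). Time passes only in rows, so rows that do not move let the fingers close, or fill a call up. It gives the time, the measured TCP pose, the force and the opening at its end, in the units of the state.
- monitor.get_obs(): the state, without advancing time (a new reading comes with each control period).
- cams.camera(name): name is "side" or "top" or "wrist"; returns a dict with "img" (400x640x3 uint8, red, green, blue), "depth" (400x640 float32, m along the optical axis (not along the pixel's ray), 0 where there is no reading), "fx", "fy", "cx", "cy" (pixels), "rvec" (rotation vector, rad) and "tvec" (3), from world to camera coordinates, as OpenCV has them; the wrist camera has in their place "tool_from_camera" (4x4, takes a point from camera to tool coordinates, whose origin is the TCP and whose axes are the flange's). Camera axes: x right, y down, z forward; pixel columns grow to the right and rows downward; lengths in m; the calibration is good to about 2 mm. A picture is of the moment at which its call begins: read the wrist's pose just before it.
- order.job_done(): hands the job in, once; it reports no verdict.
The state is a dict: "time": time; "q": joint angles; "qd": joint speeds; "joint_efforts": joint torques, N m; "ee_pos": TCP position; "tcp_rot": TCP orientation; "wrist_force": force on the tool from outside, world axes, zero at the start; "torque": the same for the moment, N m; "opening": finger opening in m.
Only numpy, scipy, OpenCV 4.12 (cv2) and the standard library are available. Lean on these libraries where they do the work, as an engineer would, in place of code of your own. Each camera call takes 0.05 s, during which the arm holds its last target. There are 200 camera calls.

## Working session

There is one attempt and no reset: what is moved stays moved. The work goes in short steps, Python scripts to look and compute and a shell command to move; the robot and the scene stay as the last step left them, time stands still between calls to the robot, and variables do not carry over. Pictures are saved under pics/ and viewed, about 8 in all and at most 12, crops included, and the job is handed in when it is done.

```bash
mkdir -p pics; cat > h.py <<'E'
import numpy as np, cv2
from scipy.spatial.transform import Rotation as R
from workcell import monitor, cams, order
def pts(c):
    """world xyz per pixel from depth"""
    h,w=c["depth"].shape; u,v=np.meshgrid(np.arange(w),np.arange(h)); d=c["depth"]
    p=np.stack([(u-c["cx"])/c["fx"]*d,(v-c["cy"])/c["fy"]*d,d],-1)
    Rm=cv2.Rodrigues(np.array(c["rvec"],float))[0]; t=np.array(c["tvec"],float).ravel()
    return (p-t)@Rm
E
python3 - <<'E'
from h import *
print(monitor.get_obs())
for n in("top","side"):
    c=cams.camera(n); cv2.imwrite(f"pics/{n}0.png",c["img"][...,::-1]); np.savez(f"{n}0.npz",**{k:np.array(v) for k,v in c.items()})
    print(n,c["tvec"],c["fx"],(c["depth"]>0).mean())
E
```

```text
{'time': 0.0, 'q': array([-7.28811241e+01,  5.01309236e+00,  1.00319460e+01,  9.51005879e+01,
       -5.23442391e-04,  8.99994180e+01]), 'qd': array([-0.11463454,  0.07776695,  0.01239988,  0.04719908, -0.0165339 ,
        0.00682853]), 'joint_efforts': array([ 2.96391670e-03, -5.20394862e+01,  4.64798820e+01,  1.68024190e-02,
        3.42144710e-05,  2.30627251e-06]), 'ee_pos': array([ 0.16182659, -0.52541791,  0.24754149]), 'tcp_rot': array([-1.79918266e+02,  5.22611637e-04,  1.71194586e+01]), 'wrist_force': array([0.36038525, 0.2859401 , 0.12466927]), 'torque': array([ 0.03089345, -0.00131834,  0.02209567]), 'opening': 0.08570262091567023}
top [0.0141335  0.58050112 1.35801121] 371.4018423515651 0.9959140625
side [0.4302114  0.29686734 1.06415732] 424.5367779262293 0.9962421875
```

View pics/top0.png

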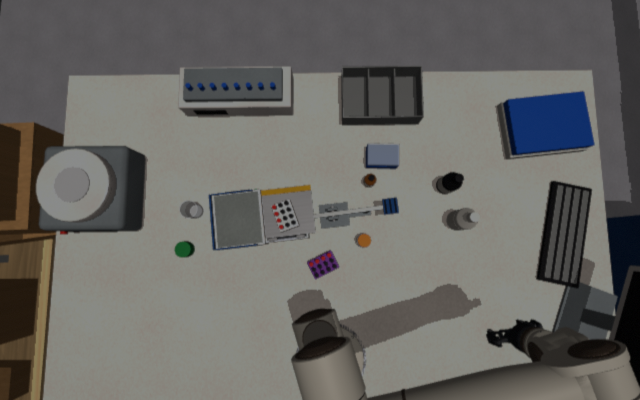

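View pics/side0.png

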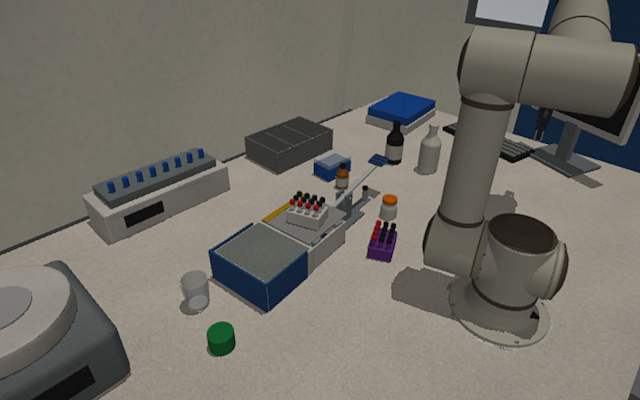

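The top view shows the pad at about (391,206), the pivot at about (335,213), the rack at (285,215) and the deck at (237,219). The purple look-alike is at (322,264). Next I measure these with depth.

```bash
cat > m.py <<'E'
from h import *
c=dict(np.load("top0.npz")); P=pts(c); hsv=cv2.cvtColor(c["img"],cv2.COLOR_RGB2HSV)
H,S,V=[hsv[...,i].astype(int) for i in range(3)]; z=P[...,2]
uu,vv=np.meshgrid(np.arange(640),np.arange(400))
def box(a,b,cc,d): return (uu>=a)&(uu<=b)&(vv>=cc)&(vv<=d)
pad=(H>100)&(H<125)&(S>120)&box(375,405,190,220)
pp=P[pad]; print("pad",pad.sum(),pp.mean(0),pp[:,2].min(),pp[:,2].max())
deck=box(205,266,185,255)&(abs(z-.085)<.006)&(S<90)
rect=cv2.minAreaRect(P[deck][:,:2].astype(np.float32)); print("deck",deck.sum(),rect,P[deck].mean(0))
yel=(H>15)&(H<32)&(S>120)&box(255,320,180,200)&(abs(z-.085)<.012)
l=P[yel]; print("yellow",yel.sum(),l.mean(0),"line",cv2.fitLine(l[:,:2].astype(np.float32),cv2.DIST_L2,0,.01,.01).ravel())
rk=box(255,315,190,245)&(z>.115)
rr=cv2.minAreaRect(P[rk][:,:2].astype(np.float32)); print("rack>.115",rk.sum(),rr,P[rk].mean(0),z[rk].max())
blk=box(255,315,190,245)&(z>.115)&(z<.132)&(S<70)
print("block top",blk.sum(),cv2.minAreaRect(P[blk][:,:2].astype(np.float32)))
chk=box(315,350,195,235)&(z>.06)&(z<.15); print("cheek/lever",P[chk].mean(0))
for n,b in dict(jar=(355,372,232,248),amber=(360,378,172,188),black=(435,466,170,194),white=(445,482,205,232),tip=(364,402,142,170),beaker=(180,206,200,220),pot=(172,196,238,260)).items():
    q=P[box(*b)&(z>.025)]; print(n,np.round((q.min(0)+q.max(0))/2,3),np.round(q.max(0),3))
E
python3 m.py
```

```text
pad 192 [ 0.54314953 -0.20881086  0.14516547] 0.12336508126537754 1.4172254133157052
deck 2775 ((0.5047709345817566, 0.32001304626464844), (0.20156700909137726, 0.20043887197971344), 5.689082622528076) [0.50577166 0.3243116  0.08534156]
yellow 248 [0.60926042 0.15823444 0.08712056] line [ 0.10846414 -0.9941004   0.60926044  0.15823445]
rack>.115 591 ((0.46823060512542725, 0.11484812200069427), (0.2359514683485031, 0.09871499240398407), 43.06667709350586) [0.51013711 0.15093933 0.16353042] 1.4172254133157052
block top 348 ((0.5140777230262756, 0.15601524710655212), (0.10104689002037048, 0.07013466209173203), 19.96786880493164)
cheek/lever [ 0.52032862 -0.01113142  0.09166345]
jar [ 0.426 -0.074  0.724] [ 0.45  -0.002  1.417]
amber [ 0.543 -0.088  0.723] [ 0.67  -0.002  1.417]
black [ 0.633 -0.439  0.101] [ 0.667 -0.406  0.176]
white [ 0.476 -0.258  0.721] [ 0.536 -0.002  1.417]
tip [ 0.601 -0.131  0.721] [ 0.787 -0.002  1.417]
beaker [0.496 0.27  0.721] [0.576 0.541 1.417]
pot [0.397 0.284 0.721] [0.424 0.569 1.417]
```

```bash
python3 - <<'E'
import re
s=open('m.py').read().replace('z=P[...,2]','P[c["depth"]<=0]=np.nan; P[c["depth"]<=0,2]=-1; z=P[...,2]',1)
s=s.replace('box(375,405,190,220)','box(375,405,190,220)&(z>.1)&(z<.16)').replace('(z>.115)','(z>.115)&(z<.3)')
s=s.replace('&(z>.025)]','&(z>.025)&(z<.3)]').replace("[deck][:,:2]","[deck0][:,:2]")
s=s.replace("rect=","deck0=cv2.morphologyEx(deck.astype(np.uint8),cv2.MORPH_OPEN,np.ones((5,5)))>0;rect=")
s+='''
def line(p,ax):return cv2.fitLine(p[:,:2].astype(np.float32),cv2.DIST_HUBER,0,.01,.01).ravel()
psi=np.radians(6.0); Rz=np.array([[np.cos(psi),-np.sin(psi)],[np.sin(psi),np.cos(psi)]])
o1=np.array(rect[0])-Rz@[.020,.342]; o2=np.median(P[pad][:,:2],0)-Rz@[0,-.204]
print("origin from deck",o1,"from pad",o2)
o=(o1+o2)/2
for n,m in dict(pad=pad,deck=deck0,yellow=yel,block=blk,cheek=chk).items():
    q=(P[m][:,:2]-o)@Rz; print(n,np.round(np.percentile(q,[1,50,99],axis=0),3).tolist(),np.round(np.median(P[m][:,2]),3))
b=cv2.minAreaRect(P[blk][:,:2].astype(np.float32)); print("rack st",(np.array(b[0])-o)@Rz,b[2]-6)
'''
open('m.py','w').write(s)
E
python3 m.py
```

```text
pad 190 [ 0.54449062 -0.21099024  0.13177537] 0.12336508126537754 0.1410913349666997
deck 2775 ((0.5075671672821045, 0.32039308547973633), (0.19474950432777405, 0.19959844648838043), 6.309121131896973) [0.50577166 0.3243116  0.08534156]
yellow 248 [0.60926042 0.15823444 0.08712056] line [ 0.10846414 -0.9941004   0.60926044  0.15823445]
rack>.115 579 ((0.5140777230262756, 0.15601524710655212), (0.10104689002037048, 0.07013466209173203), 19.96786880493164) [0.51209341 0.15410429 0.1375471 ] 0.1645491902315531
block top 348 ((0.5140777230262756, 0.15601524710655212), (0.10104689002037048, 0.07013466209173203), 19.96786880493164)
cheek/lever [ 0.52032862 -0.01113142  0.09166345]
jar [ 0.426 -0.122  0.055] [ 0.45  -0.098  0.078]
amber [ 0.649 -0.152  0.065] [ 0.67  -0.13   0.101]
black [ 0.633 -0.439  0.101] [ 0.667 -0.406  0.176]
white [ 0.498 -0.477  0.11 ] [ 0.536 -0.44   0.196]
tip [ 0.743 -0.2    0.052] [ 0.787 -0.14   0.079]
beaker [0.543 0.509 0.058] [0.576 0.541 0.09 ]
pot [0.397 0.54  0.039] [0.424 0.569 0.053]
origin from deck [ 0.52342546 -0.02182397] from pad [ 0.52239857 -0.00819048]
pad [[-0.023, -0.22], [0.001, -0.197], [0.025, -0.175]] 0.132
deck [[-0.075, 0.25], [0.022, 0.344], [0.113, 0.433]] 0.085
yellow [[0.095, 0.076], [0.104, 0.164], [0.114, 0.252]] 0.087
block [[-0.045, 0.13], [0.007, 0.167], [0.06, 0.211]] 0.126
cheek [[-0.046, -0.059], [-0.001, 0.004], [0.023, 0.071]] 0.092
rack st [0.00909082 0.17100903] 13.96786880493164
```

```bash
python3 -m handwheel '[[0,0,-0.01,0,0,-7],[0,0,0,0,0,-7],[0.01,0,0,0,0,-7],[0.02,0,0,0,0,-7],[0.03,0,0,0,0,-7],[0.03,-0.01,0,0,0,-7],[0.03,-0.02,0,0,0,-7],[0.03,-0.02,0,0,0,-7]]' 0.4
```

```text
time: 0.77
ee_pos: [0.2106, -0.384, 0.2573]
tcp_rot: [-179.9, -0.1, 73.5]
wrist_force: [-0.3, -0.4, 1.7]
opening: 0.06
```

```bash
python3 -m handwheel '[[0.03,0.02,0,0,0,-7],[0.03,0.02,0,0,0,-7],[0.03,0.025,0,0,0,-7],[0.03,0.025,0,0,0,-1.5],[0.03,0.025,0,0,0,0],[0.03,0.025,0,0,0,0],[0.03,0.025,0,0,0,0],[0.03,0.025,0,0,0,0]]'
```

```text
time: 1.43
ee_pos: [0.4002, -0.145, 0.2582]
tcp_rot: [180.0, 0.0, 95.6]
wrist_force: [0.1, -0.9, -0.3]
opening: 0.0598
```

```bash
python3 -m handwheel '[[0.03,0.02,0,0,0,0],[0.03,0.02,0,0,0,0],[0.03,0.02,0,0,0,0],[0.03,0.02,0,0,0,0],[0.03,0.02,0.01,0,0,0],[0.02,0.015,0.02,0,0,0],[0,0,0,0,0,0],[0,0,0,0,0,0]]'
python3 - <<'E'
from h import *
s=monitor.get_obs(); c=cams.camera("wrist"); print(s["ee_pos"],s["tcp_rot"])
cv2.imwrite("pics/w1.png",c["img"][...,::-1])
T=np.array(c["tool_from_camera"]);print(T.round(3))
E
```

```text
time: 2.1
ee_pos: [0.4971, 0.0347, 0.2266]
tcp_rot: [-179.8, -0.0, 95.8]
wrist_force: [-0.6, -0.4, 0.4]
opening: 0.0596
[0.49714824 0.0346786  0.22660938] [-1.79808425e+02 -1.51484751e-03  9.57599949e+01]
[[ 0.001 -0.949 -0.315  0.083]
 [ 1.     0.001 -0.    -0.   ]
 [ 0.    -0.315  0.949 -0.126]
 [ 0.     0.     0.     1.   ]]
```

```bash
python3 -m handwheel '[[0.02,0.01,0,0,0,0],[0.02,0.01,0,0,0,0],[0.009,0.009,0.01,0,0,0],[0,0,0.02,0,0,0],[0,0,0.01,0,0,0],[0,0,0.01,0,0,0],[0,0,0,0,0,0],[0,0,0,0,0,0]]'
python3 - <<'E'
from h import *
s=monitor.get_obs(); c=cams.camera("wrist"); print(s["ee_pos"],s["tcp_rot"])
cv2.imwrite("pics/w2.png",c["img"][...,::-1]); 
T=np.array(c["tool_from_camera"]); h,w=c["depth"].shape; u,v=np.meshgrid(np.arange(w),np.arange(h)); d=c["depth"]
p=np.stack([(u-c["cx"])/c["fx"]*d,(v-c["cy"])/c["fy"]*d,d],-1)@T[:3,:3].T+T[:3,3]
W=p@R.from_euler("xyz",s["tcp_rot"],degrees=True).as_matrix().T+s["ee_pos"]
np.savez("w2.npz",W=W,p=p,img=c["img"],d=d)
E
```

```text
time: 2.82
ee_pos: [0.5212, 0.0845, 0.1783]
tcp_rot: [-180.0, 0.0, 95.6]
wrist_force: [0.3, 0.5, 0.3]
opening: 0.0595
[0.52124016 0.0844952  0.17825714] [-1.79967899e+02  7.11396474e-03  9.55707802e+01]
```

View pics/w2.png

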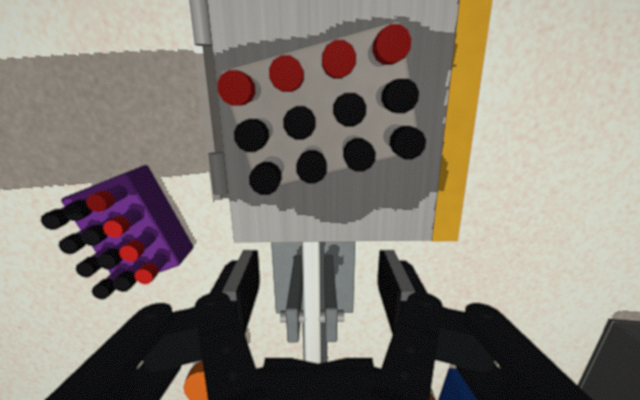

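The wrist view shows the fingers at (245,265) and (390,265), short of the rack, whose near edge runs from (255,195) to (420,160). I'll check the clearances in tool coordinates.

```bash
python3 - <<'E'
from h import *
f=np.load("w2.npz");p=f["p"];d=f["d"];W=f["W"]
m=(d>0)&(W[...,2]>.121)&(W[...,2]<.131)&(p[...,0]>.01)
q=p[m]; print("block tool x,y",np.percentile(q[:,:2],[1,50,99],axis=0).round(3).tolist(), cv2.minAreaRect(q[:,:2].astype(np.float32)))
vv=np.arange(400)[:,None]; m=(d>0)&(d<.16)&(vv>235)&(vv<330); q=p[m]
for s in(1,-1):
    k=q[q[:,1]*s>0]; print("finger",s,np.percentile(k,[0,50,100],axis=0).round(3).tolist())
E
```

```text
block tool x,y [[0.037, -0.046], [0.078, 0.002], [0.115, 0.05]] ((0.07416635751724243, 0.0024133101105690002), (0.1002846285700798, 0.07028096169233322), 75.5763168334961)
finger 1 [[-0.009, 0.022, -0.053], [0.013, 0.036, -0.034], [0.02, 0.063, 0.012]]
finger -1 [[-0.009, -0.063, -0.054], [0.013, -0.036, -0.034], [0.02, -0.022, 0.012]]
```

```bash
python3 -m handwheel '[[0,0,0.02,0,0,0],[0,0,0.02,0,0,0],[0,0,0.015,0,0,0],[0,0,0.008,0,0,0],[0,0,0,0,0,0],[0.005,0,0,0,0,0],[0.007,0,0,0,0,0],[0.007,0,0,0,0,0]]'
```

```text
time: 3.53
ee_pos: [0.5202, 0.1047, 0.1167]
tcp_rot: [179.9, 0.0, 95.6]
wrist_force: [-0.2, -1.5, 1.9]
opening: 0.0602
```

```bash
python3 -m handwheel '[[0.006,0,0,0,0,0],[0.006,0,0,0,0,0],[0.006,0,0,0,0,0],[0.006,0,0,0,0,0],[0.007,0,0,0,0,0],[0.007,0,0,0,0,0],[0.007,0,0,0,0,0],[0.007,0,0,0,0,0]]'
```

```text
time: 4.2
ee_pos: [0.5147, 0.1565, 0.1154]
tcp_rot: [180.0, 0.0, 95.6]
wrist_force: [0.2, -3.5, 3.5]
opening: 0.0598
```

```bash
python3 -m handwheel '[[0.008,0,0,0,0,0],[0.008,0,0,0,0,0],[0.008,0,0,0,0,0],[0.008,0,0,0,0,0],[0.008,0,0,0,0,0],[0.008,0,0,0,0,0],[0.006,0,0,0,0,0],[0.004,0,0,0,0,0]]'
python3 - <<'E'
from h import *
s=monitor.get_obs(); c=cams.camera("wrist"); print(s["ee_pos"])
cv2.imwrite("pics/w3.png",c["img"][...,::-1]); 
E
```

```text
time: 4.87
ee_pos: [0.5086, 0.2146, 0.1149]
tcp_rot: [-180.0, -0.0, 95.7]
wrist_force: [0.0, -1.7, -1.4]
opening: 0.0597
[0.50855872 0.21458792 0.1148572 ]
```

View pics/w3.png

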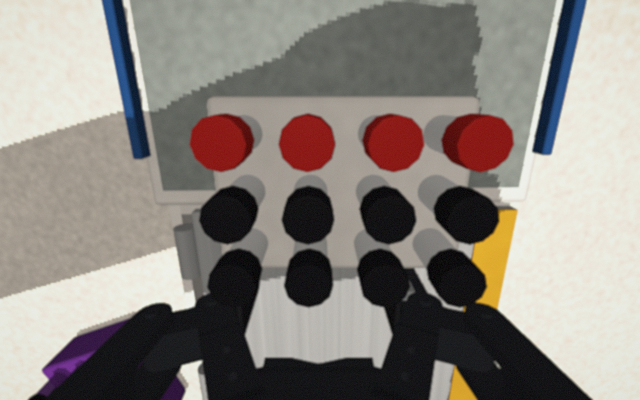

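The rack (block from (208,97) to (480,265)) is square to the fingers, half across the gap and well between the blue rims.

```bash
python3 -m handwheel '[[0.008,0,0,0,0,0],[0.008,0,0,0,0,0],[0.009,0,0,0,0,0],[0.009,0,0,0,0,0],[0.009,0,0,0,0,0],[0.009,0,0,0,0,0],[0.006,0,0,0,0,0],[0.003,0,0,0,0,0]]'
```

```text
time: 5.58
ee_pos: [0.5028, 0.2754, 0.1152]
tcp_rot: [-180.0, -0.0, 95.7]
wrist_force: [0.7, -1.4, -0.5]
opening: 0.0596
```

```bash
python3 -m handwheel '[[0,0,0,0,0,0],[0,0,0,0,0,0],[-0.008,0,0,0,0,0],[-0.02,0,0,0,0,0],[-0.02,0,-0.01,0,0,0],[-0.02,0,-0.02,0,0,0],[-0.02,0,-0.03,0,0,0],[0,0,-0.03,0,0,0]]'
python3 - <<'E'
from h import *
s=monitor.get_obs(); c=cams.camera("wrist"); print(s["ee_pos"])
T=np.array(c["tool_from_camera"]); h,w=c["depth"].shape; u,v=np.meshgrid(np.arange(w),np.arange(h)); d=c["depth"]
p=np.stack([(u-c["cx"])/c["fx"]*d,(v-c["cy"])/c["fy"]*d,d],-1)@T[:3,:3].T+T[:3,3]
W=p@R.from_euler("xyz",s["tcp_rot"],degrees=True).as_matrix().T+s["ee_pos"]
m=(d>0)&(W[...,2]>.119)&(W[...,2]<.131)&(p[...,0]>.03)
r=cv2.minAreaRect(W[m][:,:2].astype(np.float32)); a=np.radians(6)
print(r, "station",(np.array(r[0])-[.523,-.016])@np.array([[np.cos(a),-np.sin(a)],[np.sin(a),np.cos(a)]]))
cv2.imwrite("pics/w4.png",c["img"][...,::-1]); 
E
```

```text
time: 6.25
ee_pos: [0.5113, 0.183, 0.2061]
tcp_rot: [-179.9, 0.1, 95.5]
wrist_force: [0.6, -0.4, 0.7]
opening: 0.0599
[0.51127094 0.18303379 0.20605892]
((0.5084885954856873, 0.30425864458084106), (0.10064922273159027, 0.03036857396364212), 5.483609199523926) station [0.01904423 0.32002109]
```

View pics/w4.png

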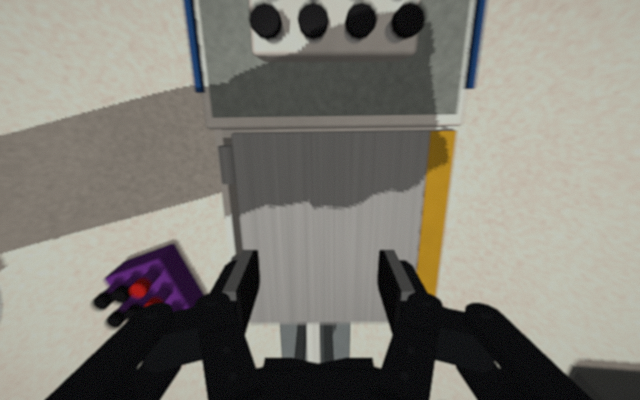

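The near edge of the rack (row 57) is well past the deck's near edge (row 127), and its centre is at about station (0.019, 0.340), inside the window. Next is the lever.

```bash
python3 -m handwheel '[[-0.02,0,-0.01,0,0,0],[-0.035,0,0,0,0,0],[-0.035,0,0,0,0,0],[-0.035,0,0,0,0,0],[-0.035,0,0,0,0,0],[-0.035,0,0,0,0,0],[-0.035,0,0,0,0,0],[-0.035,0,0,0,0,0]]' -1
```

```text
time: 6.97
ee_pos: [0.5371, -0.0793, 0.2155]
tcp_rot: [180.0, 0.0, 95.6]
wrist_force: [1.5, 0.4, -0.1]
opening: 0.0002
```

```bash
python3 -m handwheel '[[-0.035,0,0,0,0,0],[-0.03,0,0,0,0,0],[-0.025,-0.003,0,0,0,0],[-0.02,-0.003,0,0,0,0],[-0.01,0,0,0,0,0],[0,0,0.01,0,0,0],[0,0,0,0,0,0],[0,0,0,0,0,0]]'
python3 - <<'E'
from h import *
s=monitor.get_obs(); c=cams.camera("wrist"); print(s["ee_pos"])
T=np.array(c["tool_from_camera"]); h,w=c["depth"].shape; u,v=np.meshgrid(np.arange(w),np.arange(h)); d=c["depth"]
p=np.stack([(u-c["cx"])/c["fx"]*d,(v-c["cy"])/c["fy"]*d,d],-1)@T[:3,:3].T+T[:3,3]
W=p@R.from_euler("xyz",s["tcp_rot"],degrees=True).as_matrix().T+s["ee_pos"]
hsv=cv2.cvtColor(c["img"],cv2.COLOR_RGB2HSV); m=(hsv[...,0]>100)&(hsv[...,0]<125)&(hsv[...,1]>120)&(d>0)&(W[...,2]>.1)&(W[...,2]<.17)
print("pad tool",m.sum(),np.percentile(p[m],[1,50,99],axis=0).round(3).tolist(),"fingertip z",p[(d<.2)&(d>0),2].max())
cv2.imwrite("pics/w5.png",c["img"][...,::-1]); 
E
```

```text
time: 7.63
ee_pos: [0.5429, -0.196, 0.2043]
tcp_rot: [-179.9, -0.1, 95.7]
wrist_force: [0.8, -0.1, 0.3]
opening: 0.0002
[ 0.54290794 -0.19600206  0.20431154]
pad tool 2858 [[-0.035, -0.024, 0.069], [-0.006, 0.004, 0.075], [0.011, 0.028, 0.079]] fingertip z 0.013319202463729168
```

View pics/w5.png

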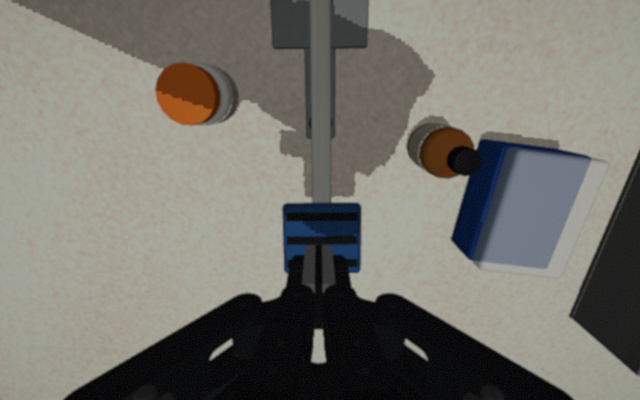

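The pad spans (283,205) to (360,270+) under the fingertips, with its centre about 15 mm behind the TCP; the jar at (190,95) and amber bottle at (445,150) are clear. I shift and press slowly.

```bash
python3 -m handwheel '[[-0.01,0.002,0,0,0,0],[-0.007,0,0.01,0,0,0],[0,0,0.015,0,0,0],[0,0,0.015,0,0,0],[0,0,0.01,0,0,0],[0,0,0.005,0,0,0],[0,0,0.005,0,0,0],[0,0,0.005,0,0,0]]'
```

```text
time: 8.35
ee_pos: [0.5469, -0.215, 0.142]
tcp_rot: [179.9, 0.2, 95.6]
wrist_force: [-5.9, -5.4, 13.2]
opening: 0.0001
```

```bash
python3 -m handwheel '[[0,0,0.006,0,0,0],[0,0,0.006,0,0,0],[0,0,0.006,0,0,0],[0,0,0.006,0,0,0],[0,0,0.006,0,0,0],[0,0,0.006,0,0,0],[0,0,0.006,0,0,0],[0,0,0.006,0,0,0]]'
```

```text
time: 9.02
ee_pos: [0.5481, -0.2162, 0.0952]
tcp_rot: [179.8, 0.4, 95.5]
wrist_force: [-2.8, -8.2, 13.2]
opening: -0.0005
```

```bash
python3 -m handwheel '[[0,0,0.005,0,0,0],[0,0,0.004,0,0,0],[0,0,0.003,0,0,0],[0,0,0.002,0,0,0],[0,0,0.001,0,0,0],[0,0,0,0,0,0],[0,0,0,0,0,0],[0,0,0,0,0,0]]'
python3 - <<'E'
from h import *
c=cams.camera("side"); cv2.imwrite("pics/s6.png",cv2.resize(c["img"][130:330,170:460,::-1],None,fx=2.5,fy=2.5)); np.savez("side1.npz",**{k:np.array(v) for k,v in c.items()})
c=cams.camera("top"); np.savez("top1.npz",**{k:np.array(v) for k,v in c.items()})
E
```

```text
time: 9.68
ee_pos: [0.5481, -0.2154, 0.0803]
tcp_rot: [179.8, 0.2, 95.6]
wrist_force: [-4.6, -5.5, 14.6]
opening: -0.0001
```

View pics/s6.png

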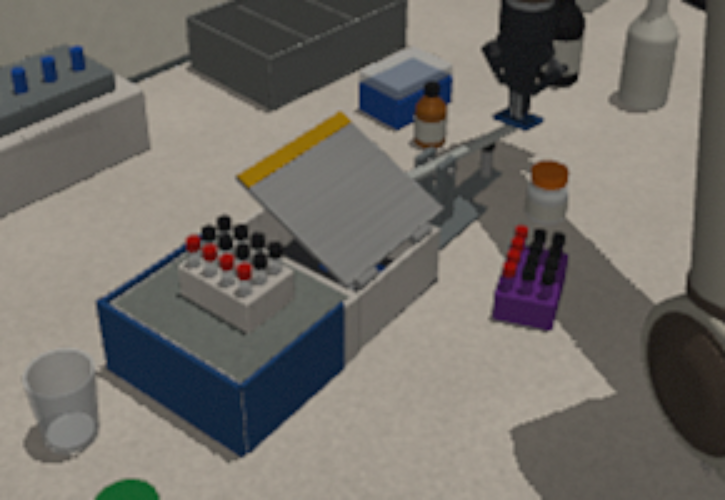

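The flap stands open (yellow edge from (240,180) to (345,118)), the rack is alone on the deck and the fingers are on the pad at (518,118). I'll check the numbers after another small press.

```bash
python3 -m handwheel '[[0,0,0.001,0,0,0],[0,0,0.001,0,0,0],[0,0,0,0,0,0],[0,0,0,0,0,0],[0,0,0,0,0,0],[0,0,0,0,0,0],[0,0,0,0,0,0],[0,0,0,0,0,0]]'
python3 - <<'E'
from h import *
a=np.radians(6); Rz=np.array([[np.cos(a),-np.sin(a)],[np.sin(a),np.cos(a)]])
c=cams.camera("top"); P=pts(c); P[c["depth"]<=0]=-1
S=P.copy(); S[...,:2]=(P[...,:2]-[.523,-.016])@Rz
f=(S[...,0]>-.04)&(S[...,0]<.09)&(S[...,1]>.09)&(S[...,1]<.23)&(S[...,2]>.06)
k=np.polyfit(S[f][:,0],S[f][:,2],1); print("flap angle",np.arctan(k[0]))
hs=cv2.cvtColor(c["img"],cv2.COLOR_RGB2HSV)
b=(S[...,1]>.27)&(S[...,1]<.42)&(abs(S[...,0]-.02)<.085)&(S[...,2]>.118)&(S[...,2]<.133)&(hs[...,1]<70)
print("rack",cv2.minAreaRect(S[b][:,:2].astype(np.float32)),np.median(S[b][:,2]))
c0=dict(np.load("top0.npz")); d=cv2.absdiff(c0["img"],c["img"]).max(2)
P0=pts(c0)
for n,bb in dict(jar=(355,372,232,248),amber=(360,378,172,188),black=(435,466,170,194),tip=(364,402,142,170),beaker=(180,206,200,220),pot=(172,196,238,260)).items():
    o=[]
    for Q in(P0,P):
        q=Q[bb[2]:bb[3],bb[0]:bb[1]].reshape(-1,3); q=q[(q[:,2]>.025)&(q[:,2]<.3)]; o.append((q.min(0)+q.max(0))[:2]/2)
    print(n,(o[1]-o[0]).round(3))
print(monitor.get_obs()["wrist_force"])
E
```

```text
time: 10.45
ee_pos: [0.5481, -0.2153, 0.0792]
tcp_rot: [179.8, 0.2, 95.6]
wrist_force: [-5.2, -4.1, 19.9]
opening: 0.0001
flap angle 0.4581314720585253
rack ((0.016434285789728165, 0.33724328875541687), (0.06895022839307785, 0.09990716725587845), 89.80118560791016) 0.12512142473897267
jar [ 0. -0.]
amber [0.001 0.   ]
black [-0.001 -0.001]
tip [0. 0.]
beaker [-0.  0.]
pot [0.    0.001]
[-5.19865303 -3.87953432 20.95482464]
```

At the stop: the flap is at about 0.46 rad, force rises with further travel, and the rack and bystanders are fine. Handing in.

```bash
python3 -c "
from workcell import order; print(order.job_done())"
```

```text
the job is handed in; nothing more can be done
None
```

I pushed the rack off the flap with two half-open fingers, squaring it to the deck on the way. I then pressed the blue pad to its stop with the fingers shut, and handed the job in while still holding it, at about 10.5 s on the robot's clock. No verdict was reported.

My last checks all agreed:
- **Rack:** its centre measured station (0.016, 0.337) m, inside the judged window. It stands level, with its block top at 0.125 m, and was clear of both flap and robot in the last side view.
- **Flap and lever:** the flap measured about 0.46 rad. The pad was held with about 20 N, and the force rose with little further travel, so the lever is at its stop.
- **Bystanders:** the jar, amber bottle, black bottle, tip box, beaker and green pot moved by 1 mm or less. I did not measure the white bottle again; it stands off the paths used and looks upright in the last side view.

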